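# Lay the standing carton down against the full one

## Task

A light white carton stands on its small end and could fall. Push it over with the fingertips so that it tips towards the big heavy carton and lies on its broad side, then push it along the worktop until its leading end (the one that was on top) lies flat against the big carton's side. Do not lift it, do not shove the big carton out of its place, and leave the bottle, vial and beaker alone.

Things in the scene. Friction and masses are not known exactly. Their poses are not given: they have to be found in the camera images.
- carton_centre (a point): centre of the light white carton (0.3 kg, 75 x 100 x 180 mm) that stands on its small end. Axes turn with it: y along the 180 mm length (up at the start), x along the 100 mm width, z along the 75 mm thickness. At the start a broad 100 x 180 mm side faces the big carton within about 10 degrees
- carton_top (a point): middle of the carton's small end that is on top at the start (91 mm from the carton's centre along its y axis, same axes): the end that leads when it tips towards the big carton
- carton: the same light carton; origin in the middle of one of its broad 100 x 180 mm sides, axes as for carton_centre (z points from that side through the thickness)
- big_carton: heavy white carton, full (3 kg, loose), 130 mm high, to the left or right of the light one, so far off that this lies down 20 mm or more short of it; origin under its middle, z up. 101 mm along its x, 180 mm along its y axis; its 180 x 130 mm sides, 51 mm from the origin along x, look left and right, one towards the light carton
- dropper_bottle: amber dropper bottle with black top, 33 mm across, 100 mm tall, stands behind the work; origin under its middle
- vial: white vial, 27 mm across, 58 mm tall, stands left of the work; origin under its middle
- beaker_small: small plastic beaker, 53 x 62 mm, 56 mm tall, stands right of the work; origin under its middle

How it is judged:
By the outcome, as a careful person would: the job done as asked, in the order asked, and still so for the second after the job is handed in, with the robot touching nothing.
It also fails if it takes over 64 s, if anything falls off the work surface, if the arm or the gripper's body presses on something with over 40 N, if the wrist force passes 120 N, or if a joint passes its speed limit or range.

## Robot

A 6-joint arm with a two-finger parallel gripper is mounted at the origin on a cart in front of the work surface, level with it; the furniture and walls round the work are solid. World frame = base frame: x ahead of the robot, y to its left, z up, the work surface at z = 0. Lengths are in m, angles in degrees, forces in N, time in s.
With the tool pointing down it reaches from about 0.325 to 0.775 m from the base axis. Payload 9.3 kg.
Tool frame: the origin (TCP) lies on the centre line of the jaws, within the pads' length; the fingertips stand 11 mm ahead of it and the grasp point (between the pads) lies 8 mm behind it; x points along the fingers, y is the direction in which the jaws open and shut, and the axes are right-handed (so a half turn about x gives the same grasp; the last joint's range is limited). The gripper opens to 85 mm and grips with 20 to 120 N. Pads are 22 mm wide; open, the fingers measure 114 mm over their backs; the gripper's body (76 mm by 85 mm) begins 54 mm behind the grasp point. The pads swing forward as they close: fully open they stand 13 mm farther back than shut.
Start: joints at [54.683, 14.817, 1.232, 76.415, 0, 81.257], TCP at [0.246, 0.492, 0.242] pointing down, gripper open.
Joint ranges: [-174.27, 174.27], [-52.1, 104.24], [-59.71, 78.15], [-110.17, 111.67], [-87.03, 83.33], [-180, 180]. Speed limits (degrees/s): [127.2, 127.2, 159.86, 180, 180, 180].

## Interface

Orientations are given as a 3x3 rotation matrix whose columns are the frame's x, y, z axes.
In Python, from bench import r, get_image, ticket, models gives the robot as it stands.
- The arm moves only by the tool arm_command, never from a script. Its arguments are lists of equal length, an entry for each row: "grip": the closure, from 0 (fully open) to 1 (shut); "translation": the shift along the tool's x, y, z in mm, a list of three; "spin": the turn about the tool's x in rad. In form: {"grip": [grip, ...], "translation": [[tx, ty, tz], ...], "spin": [spin, ...]}. A call has exactly 8 rows; each row is the pose to reach, as a shift and turn from the pose commanded when the call began, along the tool's axes at that moment; what a row does not reach only later rows make up. A row lasts 1/8 s, in which the tool goes at most 62.5 mm and 10.7 degrees, less where a joint would pass 70% of its speed; a pose out of reach is approached as far as the arm can. A call with a gripper value outside its range is refused whole. The fingers move at their own pace and stop on an object; "force" is the grip in N (left out, the last holds). Time passes only in rows, so rows that repeat a pose let the fingers close, or fill a call up. It gives the time, the measured TCP pose, the force and the opening at its end, in the units of the state.
- r.sense(): the state, without advancing time (a new reading comes with each control period).
- get_image(name): name is "scene" or "top" or "wrist"; returns a dict with "frame" (420x560x3 uint8, red, green, blue), "fov_y" (degrees; the focal length in pixels is half the picture's height over the tangent of half this angle, whatever the lens; pixels are square), "cx", "cy" (the principal point, pixels), "T" (4x4, takes a point from camera to world coordinates); the wrist camera has in their place "tool_from_camera" (4x4, takes a point from camera to tool coordinates, whose origin is the TCP and whose axes are the tool frame's). Camera axes: x right, y down, z forward; pixel columns grow to the right and rows downward; lengths in m; the calibration is good to about 2 mm. A picture is of the moment at which its call begins: read the wrist's pose just before it. There is no depth.
- ticket.close_job(): hands the job in, once; it reports no verdict.
Trained networks look in the newest picture that a camera, given by its name, has taken for a name from the list of things; names that differ only in an ending like _2 or _b are one class to them, and where a whole thing is asked for, a point or a joint stands for the part that bears it (a point fixed in the world has none). Each returns a list of dicts, best first, with "score" (0 to 1); they miss things now and then, are a little off and sometimes report something else, mostly with a low value. They report only what shows in the picture. A call takes as long as a camera call.
- models.silhouettes(camera, thing): "pixels" (420x560 bool, what is visible of it) and "uv" ([column, row] in pixels, amid what is visible of it).
The state is a dict: "t": time; "q": joint angles; "joint_velocities": joint speeds; "effort": joint torques, N m; "position": TCP position; "orientation": TCP orientation; "ft_force": force on the tool from outside, world axes, zero at the start; "torque": the same for the moment, N m; "opening": finger opening in m.
Only numpy, scipy, OpenCV 4.12 (cv2) and the standard library are available. Lean on these libraries where they do the work, as an engineer would, in place of code of your own. Each camera call takes 0.05 s, during which the arm holds its last target. There are 200 camera calls.

## Working session

There is one attempt and no reset: what is moved stays moved. The work goes in short steps, Python scripts to look and compute and a tool call to move; the robot and the scene stay as the last step left them, time stands still between calls to the robot, and variables do not carry over. Pictures are saved under pics/ and viewed, about 8 in all and at most 12, crops included, and the job is handed in when it is done.

Besides the shell and the picture viewer there is one more tool, called after "Request:" by a JSON object that holds its "op" and its "data", one argument or row to a line. arm_command: Moves the arm, as the interface text tells. Its arguments: {"type":"object","properties":{"grip":{"type":"array","items":{"type":"number"}},"translation":{"type":"array","items":{"type":"array","items":{"type":"number"}}},"spin":{"type":"array","items":{"type":"number"}},"force":{"type":"number"}},"required":["grip","translation","spin"]}

```bash
mkdir -p pics; python3 - <<'E'
from bench import r,get_image,models
import cv2,numpy as np,pickle
s=r.sense();print(s['position'],np.round(s['orientation'],3).tolist(),s['opening'],s['t'])
D={}
ims=[]
for c in ['scene','top']:
    im=get_image(c);D[c]=im;ims.append(im['frame'])
    print(c,im['fov_y'],im['cx'],im['cy'],np.round(im['T'],3).tolist())
    for th in ['carton','big_carton','dropper_bottle','vial','beaker_small']:
        m=models.silhouettes(c,th)
        for x in m[:2]: 
            ys,xs=np.where(x['pixels']);print(c,th,round(x['score'],2),np.round(x['uv']),xs.min(),xs.max(),ys.min(),ys.max(),len(xs))
        D[c+th]=m[:2]
pickle.dump(D,open('d.pkl','wb'))
for n,i in zip('st',ims): cv2.imwrite(f'pics/{n}0.png',i[:,:,::-1])
E
```

```text
[0.24586061 0.49169793 0.24165851] [[-0.001, 0.447, 0.894], [-0.001, 0.894, -0.447], [-1.0, -0.001, -0.0]] 0.08520135399188232 0.0
scene 49.96459513651907 274.423957464158 204.47842166935803 [[0.529, -0.665, 0.527, -0.116], [-0.849, -0.404, 0.342, -0.473], [-0.014, -0.628, -0.778, 1.235], [0.0, 0.0, 0.0, 1.0]]
scene carton 0.57 [318. 251.] 299 336 219 283 1779
scene big_carton 0.82 [205. 219.] 176 235 184 255 2812
scene big_carton 0.56 [292. 209.] 286 295 197 217 155
scene dropper_bottle 0.43 [291. 210.] 287 295 197 217 144
scene vial 0.48 [157. 198.] 152 161 193 205 89
scene beaker_small 0.65 [388. 294.] 379 399 289 311 361
top 43.98726668025624 280.22426198377065 203.4275946245928 [[0.005, -0.997, 0.079, 0.479], [-1.0, -0.005, -0.007, 0.028], [0.008, -0.079, -0.997, 1.84], [0.0, 0.0, 0.0, 1.0]]
top carton 0.73 [338. 219.] 321 353 201 233 867
top big_carton 0.64 [227. 235.] 207 245 207 263 1775
top vial 0.44 [165. 236.] 160 170 234 241 72
top beaker_small 0.48 [403. 221.] 396 412 213 228 226
```

```bash
python3 - <<'E'
import cv2,numpy as np
s=cv2.imread('pics/s0.png')[150:330,130:430];t=cv2.imread('pics/t0.png')[170:290,140:440]
cv2.imwrite('pics/a.png',cv2.resize(np.vstack([s,t]),None,fx=2,fy=2,interpolation=cv2.INTER_CUBIC))
E
```

```text
(no output)
```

View pics/a.png

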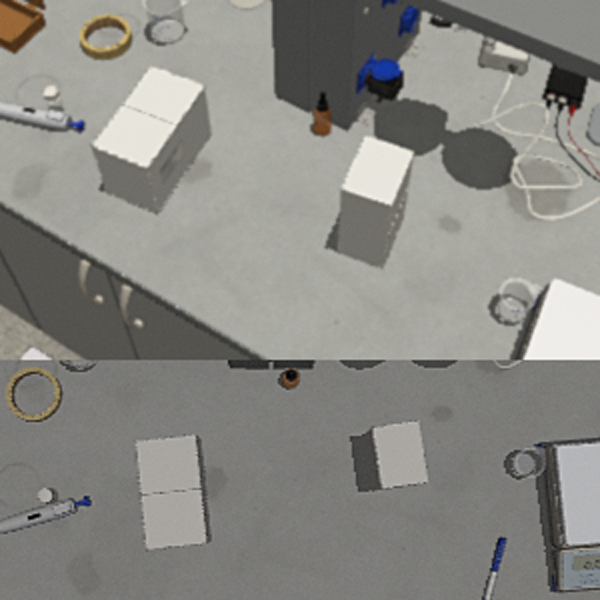

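The picture shows the big carton on the left (top view, about col 226, row 234), the light carton standing to its right (338, 219), the bottle behind, the vial left and the beaker right. Next I fit box poses to the silhouettes.

```bash
cat > h.py <<'E'
import numpy as np,cv2
from scipy.optimize import minimize
def proj(im,P):
    T=im['T'];p=(P-T[:3,3])@T[:3,:3];f=210/np.tan(np.radians(im['fov_y']/2))
    return np.c_[im['cx']+f*p[:,0]/p[:,2],im['cy']+f*p[:,1]/p[:,2]]
def ray(im,uv,z):
    T=im['T'];f=210/np.tan(np.radians(im['fov_y']/2))
    d=T[:3,:3]@np.array([(uv[0]-im['cx'])/f,(uv[1]-im['cy'])/f,1]);return T[:3,3]+d*(z-T[2,3])/d[2]
def box(x,y,yaw,dx,dy,h):
    c=np.array([[a*dx/2,b*dy/2,z] for a in(-1,1) for b in(-1,1) for z in(0,h)])
    R=np.array([[np.cos(yaw),-np.sin(yaw)],[np.sin(yaw),np.cos(yaw)]])
    return np.c_[c[:,:2]@R.T+[x,y],c[:,2]]
def soft(im,P,S=8):
    u=proj(im,P);h=cv2.convexHull(u.astype(np.float32))
    m=np.zeros((420,560),np.float32);m=cv2.resize(m,None,fx=S/2,fy=S/2)
    cv2.fillConvexPoly(m,np.round((h+.5)*S/2*16).astype(np.int32),1.,shift=4)
    return cv2.resize(m,(560,420),interpolation=cv2.INTER_AREA)
def fit(ims,masks,dims,p0):
    def cost(p):
        c=0
        for im,m in zip(ims,masks):
            s=soft(im,box(p[0],p[1],p[2],*dims));c+=np.abs(s-m).sum()/m.sum()
        return c
    best=None
    for dyaw in np.radians([-8,-3,3,8]):
        q=minimize(cost,[p0[0],p0[1],p0[2]+dyaw],method='Nelder-Mead',options=dict(initial_simplex=[[p0[0]+a,p0[1]+b,p0[2]+dyaw+c] for a,b,c in[(0,0,0),(.02,0,0),(0,.02,0),(0,0,.1)]],maxfev=120,xatol=2e-4,fatol=1e-4))
        if best is None or q.fun<best.fun:best=q
    return best
E
python3 - <<'E'
import pickle
from h import *
D=pickle.load(open('d.pkl','rb'))
def go(th,dims,z):
    p=ray(D['top'],D['top'+th][0]['uv'],z)
    for cs in (['top'],['scene'],['top','scene']):
        q=fit([D[c] for c in cs],[D[c+th][0]['pixels'].astype(float) for c in cs],dims,[p[0],p[1],0])
        print(th,cs,np.round(q.x[:2],4),round(np.degrees(q.x[2]),1),round(q.fun,3))
go('carton',(.1,.075,.18),.18)
go('big_carton',(.18,.101,.13),.13)
for th,z in(('vial',.05),('beaker_small',.03)): print(th,ray(D['top'],D['top'+th][0]['uv'],z))
print(ray(D['scene'],D['scenedropper_bottle'][0]['uv'],.05))
E
```

```text
carton ['top'] [ 0.5689 -0.174 ] 10.0 0.063
carton ['scene'] [ 0.5704 -0.1751] 9.0 0.03
carton ['top', 'scene'] [ 0.5696 -0.1747] 9.3 0.103
big_carton ['top'] [0.5084 0.1957] 6.7 0.051
big_carton ['scene'] [0.5103 0.1965] 5.8 0.03
big_carton ['top', 'scene'] [0.5093 0.196 ] 6.3 0.083
vial [0.50811461 0.41024904 0.05      ]
beaker_small [ 0.5638809  -0.41455919  0.03      ]
[ 0.69468967 -0.01456282  0.05      ]
```

Request:
{"op": "arm_command", "data": {
  "grip": [0.3,0.3,0.3,0.3,0.3,0.3,0.3,0.3],
  "translation": [
    [0,-33,40],
    [0,-67,81],
    [0,-100,121],
    [0,-133,162],
    [0,-166,202],
    [0,-200,242],
    [0,-233,283],
    [0,-266,323]
  ],
  "spin": [0,0,0,0,0,0,0,0]
}}

```text
t: 1.6
position: [0.4164, 0.1078, 0.2426]
orientation: [[0.001, 0.447, 0.894], [0.0, 0.894, -0.447], [-1.0, 0.0, 0.001]]
ft_force: [0.9, 0.2, -0.1]
opening: 0.0601
```

Request:
{"op": "arm_command", "data": {
  "grip": [0.3,0.3,0.3,0.3,0.3,0.3,0.3,0.3],
  "translation": [
    [0,-33,40],
    [0,-67,81],
    [0,-100,121],
    [0,-133,162],
    [0,-166,202],
    [0,-200,242],
    [0,-233,283],
    [0,-266,323]
  ],
  "spin": [0.12,0.24,0.36,0.48,0.6,0.72,0.83,0.944]
}}

```text
t: 2.6
position: [0.5863, -0.2746, 0.2422]
orientation: [[0.0, 0.987, 0.158], [-0.0, 0.158, -0.987], [-1.0, 0.0, 0.0]]
ft_force: [0.6, 0.0, 0.2]
opening: 0.0598
```

```bash
python3 - <<'E'
from bench import r
s=r.sense();import numpy as np
print(s['t'],s['position'],np.round(s['orientation'],3).tolist(),s['opening'],np.round(s['q']),s['ft_force'])
E
```

```text
2.6 [ 0.586333   -0.27460889  0.24224773] [[0.0, 0.987, 0.158], [-0.0, 0.158, -0.987], [-1.0, 0.0, 0.0]] 0.059802748911616486 [-33.  25.  16.  81.   0.  48.] [0.60766181 0.04390761 0.24622414]
```

Request:
{"op": "arm_command", "data": {
  "grip": [0.3,0.3,0.3,0.3,0.3,0.3,0.3,0.3],
  "translation": [
    [36,0,0],
    [72,0,0],
    [72,0,-22],
    [72,0,-44],
    [72,0,-54],
    [72,0,-64],
    [72,0,-74],
    [72,0,-84]
  ],
  "spin": [0,0,0,0,0,0,0,0]
}}

```text
t: 3.6
position: [0.5721, -0.1895, 0.1705]
orientation: [[0.0, 0.987, 0.162], [-0.0, 0.162, -0.987], [-1.0, 0.0, 0.0]]
ft_force: [0.1, -0.9, 1.0]
opening: 0.0599
```

```bash
python3 - <<'E'
from bench import r,get_image
import cv2
s=get_image('scene')['frame'][150:330,130:430,::-1]
t=get_image('top')['frame'][170:290,140:440,::-1]
import numpy as np
cv2.imwrite('pics/b.png',cv2.resize(np.vstack([s,t]),None,fx=2,fy=2,interpolation=cv2.INTER_CUBIC))
E
```

```text
(no output)
```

View pics/b.png

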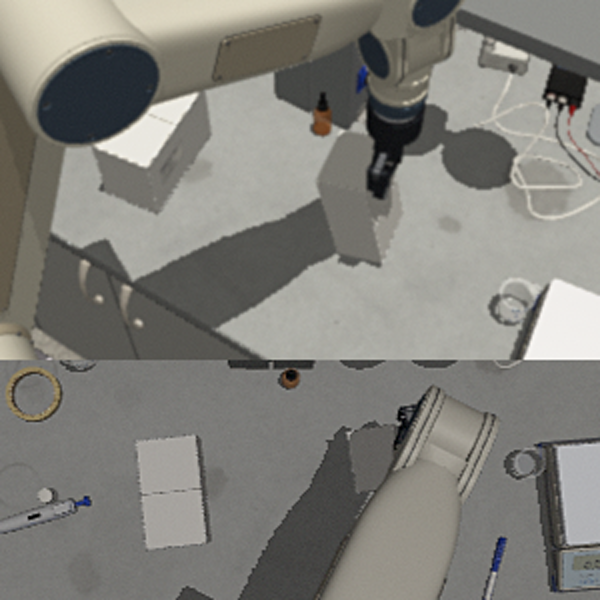

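The carton is tilting towards the big one and its foot has stayed put (bottom edge at crop (340,260)–(380,262)). I keep pushing.

Request:
{"op": "arm_command", "data": {
  "grip": [0.3,0.3,0.3,0.3,0.3,0.3,0.3,0.3],
  "translation": [
    [0,0,-10],
    [0,0,-20],
    [0,0,-30],
    [0,0,-40],
    [0,0,-50],
    [0,0,-56],
    [0,0,-56],
    [0,0,-56]
  ],
  "spin": [0,0,0,0,0,0,0,0]
}}

```text
t: 4.7
position: [0.5632, -0.1349, 0.1703]
orientation: [[0.0, 0.987, 0.162], [-0.0, 0.162, -0.987], [-1.0, 0.0, 0.0]]
ft_force: [0.5, -0.8, 0.1]
opening: 0.0598
```

```bash
python3 - <<'E'
from bench import r,get_image
import cv2
s=get_image('scene')['frame'][150:330,130:430,::-1]
t=get_image('top')['frame'][170:290,140:440,::-1]
import numpy as np
cv2.imwrite('pics/c.png',cv2.resize(np.vstack([s,t]),None,fx=2,fy=2,interpolation=cv2.INTER_CUBIC))
E
```

```text
(no output)
```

View pics/c.png

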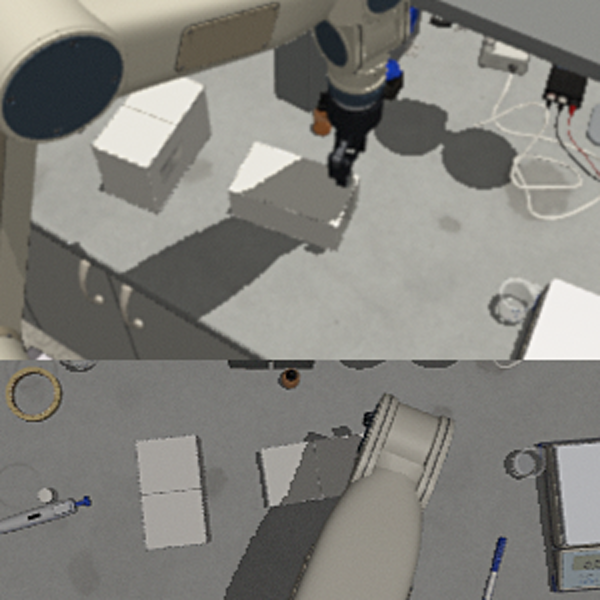

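The carton now lies on its broad side, clear of the big carton. I back off and measure it.

Request:
{"op": "arm_command", "data": {
  "grip": [0.3,0.3,0.3,0.3,0.3,0.3,0.3,0.3],
  "translation": [
    [0,0,40],
    [0,0,80],
    [0,0,110],
    [0,0,110],
    [0,0,110],
    [0,0,110],
    [0,0,110],
    [0,0,110]
  ],
  "spin": [0,0,0,0,0,0,0,0]
}}

```text
t: 5.8
position: [0.581, -0.2428, 0.1705]
orientation: [[0.0, 0.987, 0.163], [-0.0, 0.163, -0.987], [-1.0, 0.0, 0.0]]
ft_force: [0.2, 0.4, -0.2]
opening: 0.0598
```

```bash
cat > m.py <<'E'
from bench import r,get_image,models
from h import *
def meas(cs,th,dims,p0):
    ims=[];ms=[]
    for c in cs:
        im=get_image(c);m=models.silhouettes(c,th)
        if not m: print('none',c,th);continue
        print(c,th,round(m[0]['score'],2),np.round(m[0]['uv']),m[0]['pixels'].sum());ims.append(im);ms.append(m[0]['pixels'].astype(float))
        q=fit([im],[ms[-1]],dims,p0);print(np.round(q.x[:2],4),round(np.degrees(q.x[2]),1),round(q.fun,3))
    return ims
E
python3 - <<'E'
from m import *
import cv2
s=r.sense();print(s['position'])
ims=meas(['scene','top'],'carton',(.1,.18,.075),[.549,-.05,.16])
meas(['top','scene'],'big_carton',(.18,.101,.13),[.5093,.196,.11])
cv2.imwrite('pics/d.png',cv2.resize(np.vstack([ims[0]['frame'][150:330,130:430],ims[-1]['frame'][170:290,140:440]])[:,:,::-1],None,fx=2,fy=2,interpolation=cv2.INTER_CUBIC))
E
```

```text
[ 0.5809894  -0.24280319  0.1704844 ]
scene carton 0.73 [277. 245.] 2313
[ 0.5508 -0.045 ] 9.1 0.035
top carton 0.73 [300. 224.] 1553
[ 0.5482 -0.0464] 9.6 0.036
top big_carton 0.76 [228. 235.] 1709
[0.5073 0.1938] 6.6 0.08
scene big_carton 0.7 [208. 230.] 1383
[0.5051 0.1908] 11.9 1.05
```

View pics/d.png

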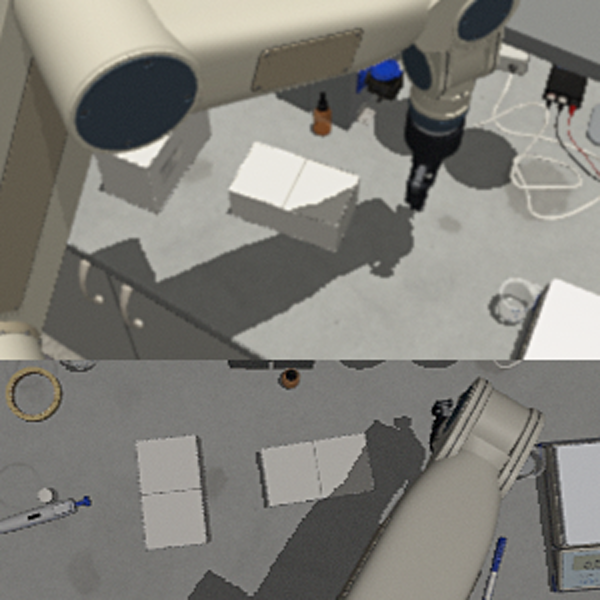

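Request:
{"op": "arm_command", "data": {
  "grip": [0.3,0.3,0.3,0.3,0.3,0.3,0.3,0.3],
  "translation": [
    [40,-3,0],
    [80,-5,0],
    [110,-5,0],
    [125,-5,0],
    [125,-5,-20],
    [125,-5,-50],
    [125,-5,-75],
    [125,-5,-75]
  ],
  "spin": [0.02,0.05,0.05,0.05,0.05,0.05,0.05,0.05]
}}

```text
t: 7.2
position: [0.5639, -0.1679, 0.0464]
orientation: [[0.001, 0.993, 0.115], [-0.0, 0.115, -0.993], [-1.0, 0.001, 0.0]]
ft_force: [0.2, 0.6, -0.7]
opening: 0.06
```

Request:
{"op": "arm_command", "data": {
  "grip": [0.3,0.3,0.3,0.3,0.3,0.3,0.3,0.3],
  "translation": [
    [0,0,-10],
    [0,0,-18],
    [0,0,-26],
    [0,0,-36],
    [0,0,-48],
    [0,0,-60],
    [0,0,-72],
    [0,0,-84]
  ],
  "spin": [0,0,0,0,0,0,0,0]
}}

```text
t: 8.2
position: [0.5543, -0.0858, 0.0453]
orientation: [[0.0, 0.994, 0.113], [-0.0, 0.113, -0.994], [-1.0, 0.0, 0.0]]
ft_force: [0.4, -2.2, 0.9]
opening: 0.0598
```

```bash
python3 - <<'E'
from m import *
import cv2
s=r.sense();print(s['position'])
ims=meas(['scene','top'],'carton',(.1,.18,.075),[.54,.02,.12])
cv2.imwrite('pics/e.png',cv2.resize(np.vstack([ims[0]['frame'][150:330,130:430],ims[-1]['frame'][170:290,140:440]])[:,:,::-1],None,fx=2,fy=2,interpolation=cv2.INTER_CUBIC))
E
```

```text
[ 0.55427847 -0.08576687  0.04530485]
scene carton 0.79 [254. 240.] 1895
[0.5473 0.0183] 6.2 0.225
none top carton
```

View pics/e.png

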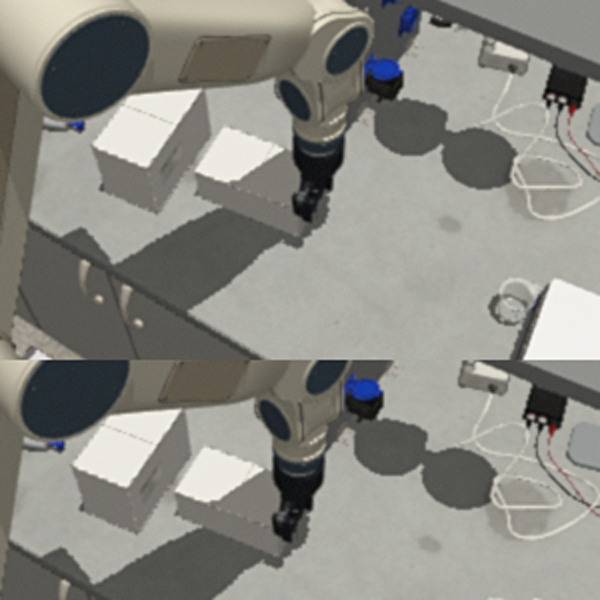

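Pushing goes straight, with the end nearly parallel to the big carton and about 42 mm of gap left. I approach slowly and watch the force.

Request:
{"op": "arm_command", "data": {
  "grip": [0.3,0.3,0.3,0.3,0.3,0.3,0.3,0.3],
  "translation": [
    [0,0,-8],
    [0,0,-16],
    [0,0,-23],
    [0,0,-28],
    [0,0,-31],
    [0,0,-33],
    [0,0,-35],
    [0,0,-37]
  ],
  "spin": [0,0,0,0,0,0,0,0]
}}

```text
t: 9.4
position: [0.5502, -0.0499, 0.0453]
orientation: [[0.0, 0.994, 0.113], [-0.0, 0.113, -0.994], [-1.0, 0.0, 0.0]]
ft_force: [0.3, -1.3, -1.8]
opening: 0.0599
```

Request:
{"op": "arm_command", "data": {
  "grip": [0.3,0.3,0.3,0.3,0.3,0.3,0.3,0.3],
  "translation": [
    [0,0,-0.25],
    [0,0,-0.5],
    [0,0,-0.75],
    [0,0,-1],
    [0,0,-1.25],
    [0,0,-1.5],
    [0,0,-1.75],
    [0,0,-2]
  ],
  "spin": [0,0,0,0,0,0,0,0]
}}

```text
t: 10.4
position: [0.55, -0.0479, 0.0453]
orientation: [[0.0, 0.994, 0.113], [-0.0, 0.113, -0.994], [-1.0, 0.0, 0.0]]
ft_force: [-0.4, -1.4, -0.7]
opening: 0.0601
```

Request:
{"op": "arm_command", "data": {
  "grip": [0.3,0.3,0.3,0.3,0.3,0.3,0.3,0.3],
  "translation": [
    [0,0,-0.25],
    [0,0,-0.5],
    [0,0,-0.75],
    [0,0,-1],
    [0,0,-1.25],
    [0,0,-1.5],
    [0,0,-1.75],
    [0,0,-2]
  ],
  "spin": [0,0,0,0,0,0,0,0]
}}

```text
t: 11.4
position: [0.5497, -0.0459, 0.0453]
orientation: [[-0.0, 0.994, 0.113], [0.0, 0.113, -0.994], [-1.0, -0.0, -0.0]]
ft_force: [-0.1, -1.0, -0.7]
opening: 0.0597
```

Request:
{"op": "arm_command", "data": {
  "grip": [0.3,0.3,0.3,0.3,0.3,0.3,0.3,0.3],
  "translation": [
    [0,0,-0.2],
    [0,0,-0.4],
    [0,0,-0.6],
    [0,0,-0.8],
    [0,0,-1],
    [0,0,-1.2],
    [0,0,-1.4],
    [0,0,-1.5]
  ],
  "spin": [0,0,0,0,0,0,0,0]
}}

```text
t: 12.4
position: [0.5496, -0.0445, 0.0453]
orientation: [[-0.0, 0.994, 0.113], [-0.0, 0.113, -0.994], [-1.0, -0.0, 0.0]]
ft_force: [1.0, -3.2, -1.0]
opening: 0.0598
```

```bash
python3 - <<'E'
from bench import *
import cv2,numpy as np
ft=[]
a=get_image('scene')['frame'][170:280,170:330,::-1]; ft.append(r.sense()['ft_force'][1])
b=get_image('wrist')['frame'][:,:,::-1]; ft.append(r.sense()['ft_force'][1])
print(ft)
cv2.imwrite('pics/f.png',cv2.resize(a,(640,440),interpolation=cv2.INTER_CUBIC));cv2.imwrite('pics/g.png',b)
E
```

```text
[np.float64(-2.5709413185921317), np.float64(-3.9075370929564515)]
```

View pics/f.png

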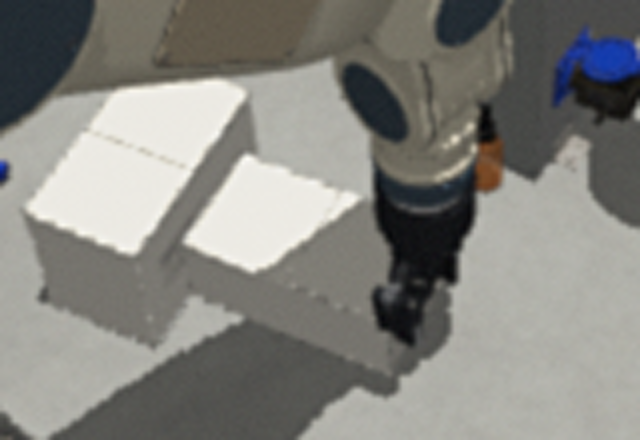

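The light carton's end is at the big carton (crop 185–245, 150–250), and the force has started to rise (about 3 N). I press a little more in small steps to seat it.

Request:
{"op": "arm_command", "data": {
  "grip": [0.3,0.3,0.3,0.3,0.3,0.3,0.3,0.3],
  "translation": [
    [0,0,-0.1],
    [0,0,-0.2],
    [0,0,-0.3],
    [0,0,-0.4],
    [0,0,-0.5],
    [0,0,-0.6],
    [0,0,-0.6],
    [0,0,-0.6]
  ],
  "spin": [0,0,0,0,0,0,0,0]
}}

```text
t: 13.5
position: [0.5496, -0.0445, 0.0453]
orientation: [[0.0, 0.994, 0.112], [-0.001, 0.112, -0.994], [-1.0, -0.0, 0.001]]
ft_force: [0.6, -7.4, -1.6]
opening: 0.0603
```

The force rises to 7 N with no motion, so it is seated. I withdraw and check.

Request:
{"op": "arm_command", "data": {
  "grip": [0.3,0.3,0.3,0.3,0.3,0.3,0.3,0.3],
  "translation": [
    [0,0,5],
    [0,0,25],
    [0,0,60],
    [0,0,100],
    [-50,0,140],
    [-100,0,180],
    [-150,0,200],
    [-180,0,200]
  ],
  "spin": [0,0,0,0,0,0,0,0]
}}

```text
t: 14.5
position: [0.5722, -0.2456, 0.2279]
orientation: [[0.003, 0.994, 0.11], [-0.001, 0.11, -0.994], [-1.0, 0.003, 0.002]]
ft_force: [0.0, 1.1, 0.6]
opening: 0.0597
```

```bash
python3 - <<'E'
from m import *
import cv2
ims=meas(['scene','top'],'carton',(.1,.18,.075),[.527,.06,.11])
meas(['top'],'big_carton',(.18,.101,.13),[.5093,.196,.11])
a=ims[0]['frame'][170:270,160:310];b=ims[-1]['frame'][190:290,190:340]
cv2.imwrite('pics/h.png',cv2.resize(np.vstack([a,b])[:,:,::-1],None,fx=3,fy=3,interpolation=cv2.INTER_CUBIC))
E
```

```text
scene carton 0.88 [247. 233.] 2177
[0.5423 0.0577] 7.5 0.046
top carton 0.77 [268. 226.] 1570
[0.5407 0.0579] 7.1 0.039
top big_carton 0.7 [226. 236.] 1786
[0.5077 0.1968] 6.9 0.043
```

View pics/h.png

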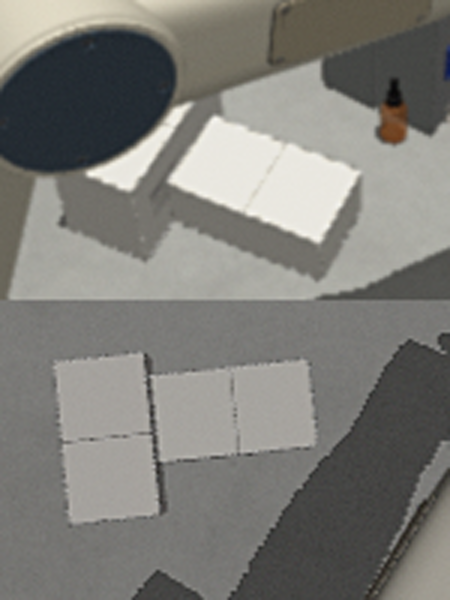

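Edges look parallel and in contact: the yaws are 7.1 and 6.9 deg, and the centre distance is 142 mm against a nominal 140.5. A corner contact could still hide in the measurement noise, so I add one central push with shut fingers, which aligns the end to the face.

Request:
{"op": "arm_command", "data": {
  "grip": [1,1,1,1,1,1,1,1],
  "translation": [
    [0,4,0],
    [50,4,0],
    [100,4,0],
    [150,4,0],
    [180,4,-20],
    [180,4,-70],
    [180,4,-120],
    [180,4,-160]
  ],
  "spin": [0,0,0,0,0,0,0,0]
}}

```text
t: 15.8
position: [0.5573, -0.081, 0.0445]
orientation: [[-0.001, 0.994, 0.114], [0.001, 0.114, -0.994], [-1.0, -0.001, -0.001]]
ft_force: [0.6, 0.5, -0.1]
opening: 0.0002
```

Request:
{"op": "arm_command", "data": {
  "grip": [1,1,1,1,1,1,1,1],
  "translation": [
    [0,0,-15],
    [0,0,-28],
    [0,0,-34],
    [0,0,-36],
    [0,0,-37],
    [0,0,-38],
    [0,0,-38.5],
    [0,0,-39]
  ],
  "spin": [0,0,0,0,0,0,0,0]
}}

```text
t: 16.8
position: [0.5537, -0.0451, 0.0453]
orientation: [[0.0, 0.994, 0.112], [-0.001, 0.112, -0.994], [-1.0, -0.0, 0.001]]
ft_force: [0.7, -6.7, -0.4]
opening: 0.0001
```

Request:
{"op": "arm_command", "data": {
  "grip": [1,1,1,1,1,1,1,1],
  "translation": [
    [0,0,-0.2],
    [0,0,-0.4],
    [0,0,-0.6],
    [0,0,-0.8],
    [0,0,-1],
    [0,0,-1],
    [0,0,-1],
    [0,0,-1]
  ],
  "spin": [0,0,0,0,0,0,0,0]
}}

```text
t: 17.8
position: [0.5537, -0.0451, 0.0454]
orientation: [[0.0, 0.994, 0.111], [-0.003, 0.111, -0.994], [-1.0, -0.0, 0.003]]
ft_force: [-0.1, -10.8, -1.0]
opening: 0.0
```

Request:
{"op": "arm_command", "data": {
  "grip": [1,1,1,1,1,1,1,1],
  "translation": [
    [0,0,5],
    [0,0,25],
    [0,0,60],
    [0,0,100],
    [-50,0,140],
    [-100,0,180],
    [-150,0,200],
    [-180,0,200]
  ],
  "spin": [0,0,0,0,0,0,0,0]
}}

```text
t: 18.8
position: [0.5762, -0.2452, 0.2279]
orientation: [[0.003, 0.994, 0.11], [-0.002, 0.11, -0.994], [-1.0, 0.002, 0.002]]
ft_force: [1.1, -0.0, -1.6]
opening: -0.0003
```

```bash
python3 - <<'E'
from m import *
import cv2
ims=meas(['scene','top'],'carton',(.1,.18,.075),[.541,.058,.12])
meas(['top'],'big_carton',(.18,.101,.13),[.5093,.196,.11])
a=ims[0]['frame'][150:300,150:400];b=ims[-1]['frame'][170:290,150:400]
cv2.imwrite('pics/i.png',cv2.resize(np.vstack([a,b])[:,:,::-1],None,fx=2,fy=2,interpolation=cv2.INTER_CUBIC))
E
```

```text
scene carton 0.72 [248. 235.] 2228
[0.5443 0.058 ] 6.4 0.027
top carton 0.72 [269. 227.] 1590
[0.5402 0.0574] 6.6 0.032
top big_carton 0.84 [226. 235.] 1738
[0.5074 0.1959] 6.6 0.064
```

View pics/i.png

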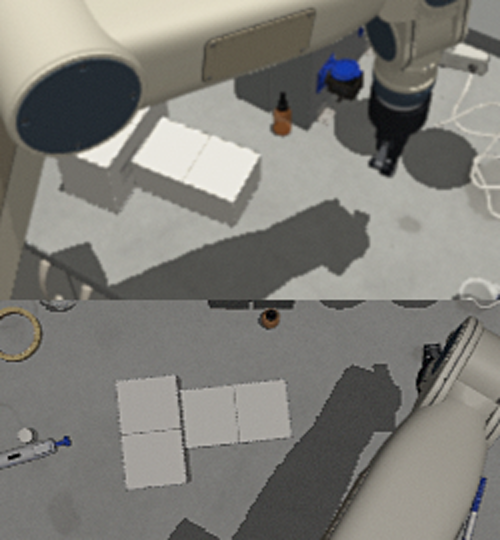

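The carton lies flat with its end against the big carton (top view, crop col 185). Both yaws are now 6.6 deg, and the bottle and vial have not moved.

```bash
python3 -c "
from bench import ticket
print(ticket.close_job())"
```

```text
the job is handed in; nothing more can be done
None
```

The job is done and handed in at about 19 s. I tipped the light carton over with the fingertips towards the big carton and pushed it along the worktop until its former top end was against the big carton's side. A last push with shut fingers squared it up, and then I withdrew the arm.

Last checks:
- **Contact:** the force rose to about 11 N with no movement, so the end is against the big carton.
- **Alignment:** both cartons measured 6.6° in the top view; the scene view gave 6.4° for the light one.
- **Gap:** the centres measured about 141 mm apart, against 140.5 mm for full contact.
- **Big carton:** it stayed within about 2 mm of its first fitted pose, which is the measuring noise. The two cameras disagreed by up to 4 mm on the light carton's sideways position.
- **Other things:** the bottle and vial look unmoved in the pictures. The beaker was not measured again, but the arm stayed well clear of it.

One scene-camera fit of the big carton failed because the arm hid part of it, so I ignored that fit. One carton detection from the top camera also came back empty partway through; later ones worked.

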